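Raise and lock the coater's specimen stage with its handwheel

ROBOT

A 6-joint arm with a two-finger parallel gripper is mounted at the origin on the work surface. World frame = base frame: x ahead of the robot, y to its left, z up, the work surface at z = 0. Lengths are in m, angles in rad, forces in N, time in s.
With the tool pointing down it reaches from about 0.35 to 0.975 m from the base axis. Payload 4.9 kg.
Tool frame: the origin (TCP) lies midway between the tips of the shut fingers; the grasp point (between the pads) lies 19 mm behind it; z points along the fingers, y is the direction in which the jaws open and shut (so a half turn about z gives the same grasp; the last joint's range is limited). The gripper opens to 85 mm and grips with 20 to 120 N. Pads are 22 mm wide; open, the fingers measure 114 mm over their backs; the gripper's body (76 mm by 85 mm) begins 54 mm behind the grasp point. The pads swing forward as they close: fully open they stand 13 mm farther back than shut.
Start: joints at [1.001, 0.053, 1.613, -0, 1.476, -0.119], TCP at [0.272, 0.563, 0.195] pointing down, gripper open.
Joint ranges: [-3.01, 3.01], [-1.01, 2.22], [0.06, 2.58], [-1.02, 4.17], [0.09, 2.62], [-3.14, 3.14]. Speed limits (rad/s): [2.57, 2.57, 3.14, 3.14, 3.14, 3.14].

INTERFACE

Orientations are given as a unit quaternion [w, x, y, z].
In Python, from plant import manip, cams gives the robot as it stands.
- The arm moves only by the tool jog_arm, never from a script. Its argument "targets" is a list of rows, each a list of 4 numbers: the shift along the tool's x, y, z in m, then the turn about the tool's z in degrees. A call has 1 to 5 rows; each row is the pose to reach, as a shift and turn from the pose commanded when the call began, along the tool's axes at that moment; what a row does not reach only later rows make up. A row lasts 1/12 s, in which the tool goes at most 41.7 mm and 7.16 degrees, less where a joint would pass 70% of its speed; a pose out of reach is approached as far as the arm can. A call with a gripper value outside its range is refused whole. "fingers" is the opening, from 0 (shut) to 1 (fully open), set as the call begins (left out, the last holds). The fingers move at their own pace and stop on an object; the grip force is fixed at half the most. Time passes only in rows, so rows that repeat a pose let the fingers close. It gives the time, the measured TCP pose, the force and the opening at its end, in the units of the state.
- manip.state(): the state, without advancing time (a new reading comes with each control period).
- cams.grab_frame(name): name is "scene" or "top" or "wrist"; returns the picture (480x640x3 uint8, red, green, blue); there is no depth.
- cams.get_calibration(name): a dict with "camera_matrix" (3x3 intrinsics, pixels), "cam_to_world" (4x4, takes a point from camera to world coordinates). Camera axes: x right, y up, looking along -z (the intrinsics and any distortion apply to the point x, -y, -z); pixel columns grow to the right and rows downward; lengths in m; the calibration is good to about 2 mm. A picture is of the moment at which its call begins: read the wrist's pose just before it. get_calibration takes no time and is no camera call; for the wrist camera it gives the pose at the moment of the call.
- manip.job_done(): hands the job in, once; it reports no verdict.
The state is a dict: "time": time; "joint_pos": joint angles; "joint_vel": joint speeds; "joint_efforts": joint torques, N m; "tool_pos": TCP position; "tool_rot": TCP orientation; "contact_force": force on the tool from outside, world axes, zero at the start; "ft_torque": the same for the moment, N m; "gripper_width": opening from 0.0 (shut) to 1.0 (fully open).
Only numpy, scipy, OpenCV 4.12 (cv2) and the standard library are available. Lean on these libraries where they do the work, as an engineer would, in place of code of your own. Each camera call takes 0.05 s, during which the arm holds its last target. There are 200 camera calls.

TASK

Raise the specimen stage of the vacuum chamber: draw the locking bolt out from between the two lugs on the handwheel's rim, turn the handwheel exactly one full turn anticlockwise as seen from above, and then push the bolt fully home between the same two lugs so that the wheel is locked again. Leave all the other things on the bench and on the unit where they are.

Things in the scene. Friction and masses are not known exactly. Their poses are not given: they have to be found in the camera images.
- unit: The chamber unit, fixed to the bench: a white deck 240 x 560 mm, top 45 mm above the bench, carrying the handwheel, its bolt on the -y side and the glass chamber on the +y side. Origin on the bench right under the wheel's axis; z up; the deck spans x -120..120, y -245..315 mm. The bolt slides along the unit's y axis.
- chamber_top (a point): Centre of the top of the blue lid of the glass chamber, 197 mm above the bench; the chamber is 144 mm across and a 16 mm high fitting stands on the lid. Inside is the stage.
- guide (a point): Centre of the top of the aluminium bolt guide, 119 mm above the bench (screw heads 3 mm higher): 35 mm wide, 44 mm long along the bolt, 112 to 156 mm from the wheel's axis.
- wheel (a joint): Angle of the handwheel in rad, growing anticlockwise seen from above: about 0 at the start, 6.283 after one full turn; the screw has stops at -0.2 and 6.78. It turns with light friction (about 0.2 N m) and stays where left. One full turn lifts the stage in the chamber by 55 mm.
- hub (a point): Centre of the level black handwheel, on its upright axis, 95 mm above the bench, at mid-height of rim and spokes; axes turn with the wheel. Rim of 16 mm round bar on a 90 mm radius, hub 40 mm across, three spokes 14 mm wide, 12 mm thick, at 90, 210, 330 degrees from its x axis.
- gap (a point): Mid-point of the open gap between the two spokes nearest the lugs, 51 mm from the axis at the height of the spokes; turns with the wheel. The gap is open from 20 to 82 mm from the axis; the deck is 44 mm below the spokes, but a bearing boss 68 mm across round the axis reaches to 63 mm above the bench.
- index (a point): Point on the wheel midway between the two steel lugs on its rim, at the height of their tops (120 mm above the bench), 94 mm from the axis towards the wheel's -y. The lugs are 9 mm wide, 22 mm long radially (83 to 105 mm from the axis) and leave a 28 mm gap.
- bolt (a joint): How far the locking bolt is drawn out, in m: 0 fully home between the lugs (wheel locked), 0.045 fully out, away from the wheel. It slides along the unit's -y with about 3 N of friction and stays where left.
- bolt_peg (a point): Top centre of the upright round steel peg by which the bolt is moved: 16 mm diameter, standing 40 mm above the bolt's flat bar (top of the peg 156 mm above the bench, top of the bar 116 mm). Fully home it is 170 mm from the wheel's axis, fully out 215 mm. The bar is 16 mm wide and 10 mm thick, and reaches 87 mm from the peg's axis towards the wheel and 23 mm away from it.
- jar: Bystander: small jar, 38 mm across, 42 mm high, standing on the deck. Origin at its underside.
- clamp_ring: Bystander: flat aluminium ring, 48 mm across, 10 mm high, lying on the deck. Origin at its underside.
- blower: Bystander: reddish rubber blower bulb standing on the bench, 62 mm across, 95 mm high. Origin at its underside.
- bottle: Bystander: white bottle, 64 mm across, 170 mm high, standing on the bench. Origin at its underside.
- driver: Bystander: screwdriver lying on the bench. Origin at its underside.
- spanner: Bystander: spanner lying on the bench. Origin at its underside.
- stub_box: Bystander: flat box 90 x 60 x 32 mm lying on the bench. Origin at its underside.

How it is judged:
On the way, in this order (a step that is already met when the one before it is completed fails the run):
1. the bolt is drawn out, clear of the lugs, with the wheel still where it was (value of joint bolt above 0.018 m and value of joint wheel below 1 rad), for 0.1 s.
2. the wheel stands one full turn anticlockwise of its start, within 0.1 rad, with the bolt still out (value of joint wheel between 6.1832 and 6.3832 rad and value of joint bolt above 0.015 m), for 0.2 s.
At the end, for the whole second after the job is handed in: The handwheel stands at one full turn (6.283 rad, within 0.1 rad), at rest, and the bolt is home between the lugs (drawn out less than 6 mm) (value of joint wheel between 6.1832 and 6.3832 rad and value of joint bolt below 0.006 m and velocity of joint wheel between -0.05 and 0.05 rad/s); the robot touches nothing.
It fails at once if a bystander on the unit's deck (jar, ring) is displaced by more than 30 mm (distance of any of jar, clamp_ring from where it was at the start of the episode above 0.03 m).
It fails at once if a bystander on the bench (blower, bottle, screwdriver, spanner, box) is displaced by more than 30 mm (distance of any of blower, bottle, driver, spanner, stub_box from where it was at the start of the episode above 0.03 m).
It also fails if it takes over 67 s, if anything falls off the work surface, if the arm or the gripper's body presses on something with over 40 N, if the wrist force passes 120 N, or if a joint passes its speed limit or range.

## Working session

There is one attempt and no reset: what is moved stays moved. The work goes in short steps, Python scripts to look and compute and a tool call to move; the robot and the scene stay as the last step left them, time stands still between calls to the robot, and variables do not carry over. Pictures are saved under pics/ and viewed, about 8 in all and at most 12, crops included, and the job is handed in when it is done.

Besides the shell and the picture viewer there is one more tool, called after "Call:" by a JSON object that holds its "method" and its "body", one argument or row to a line. jog_arm: Moves the arm, as the interface text tells. Its arguments: {"type":"object","properties":{"targets":{"type":"array"},"fingers":{"type":"number"}},"required":["targets"]}

```bash
ls; mkdir -p pics; python3 - <<'E'
from plant import manip,cams
import cv2,numpy as np
for n in("scene","top"):
    f=cams.grab_frame(n);cv2.imwrite(f"pics/{n}0.png",f[:,:,::-1])
    c=cams.get_calibration(n);print(n,c["camera_matrix"],np.round(c["cam_to_world"],3),{k:v for k,v in c.items() if k not in("camera_matrix","cam_to_world")})
print(manip.state())
E
```

```text
pics
scene [[475.52883126   0.         314.35776092]
 [  0.         475.52883126 241.72608008]
 [  0.           0.           1.        ]] [[-0.799 -0.427  0.424  0.979]
 [ 0.601 -0.585  0.544  0.585]
 [ 0.016  0.69   0.724  0.902]
 [ 0.     0.     0.     1.   ]] {}
top [[612.61896825   0.         312.82062661]
 [  0.         612.61896825 242.20785989]
 [  0.           0.           1.        ]] [[-0.103  0.971 -0.217  0.24 ]
 [-0.995 -0.101  0.023  0.027]
 [ 0.     0.218  0.976  1.462]
 [ 0.     0.     0.     1.   ]] {}
{'time': 0.1, 'joint_pos': array([ 1.00101004e+00,  5.33095475e-02,  1.61414507e+00, -2.12734146e-05,
        1.47597982e+00, -1.18980287e-01]), 'joint_vel': array([-0.00063651, -0.00184613, -0.00149012,  0.00205701, -0.00041305,
        0.000832  ]), 'joint_efforts': array([ 3.69681766e-04, -3.94901097e+01, -3.71364176e+01, -1.26715481e-04,
        3.92633054e-03,  1.89020204e-05]), 'tool_pos': array([0.27196417, 0.5620361 , 0.19338136]), 'tool_rot': array([-3.00941507e-04,  2.23498099e-01,  9.74703930e-01, -8.70394676e-04]), 'contact_force': array([0.11803401, 0.23024044, 0.43044434]), 'ft_torque': array([0.01724733, 0.01168689, 0.03291539]), 'gripper_width': 1.000979466644466}
```

View pics/top0.png

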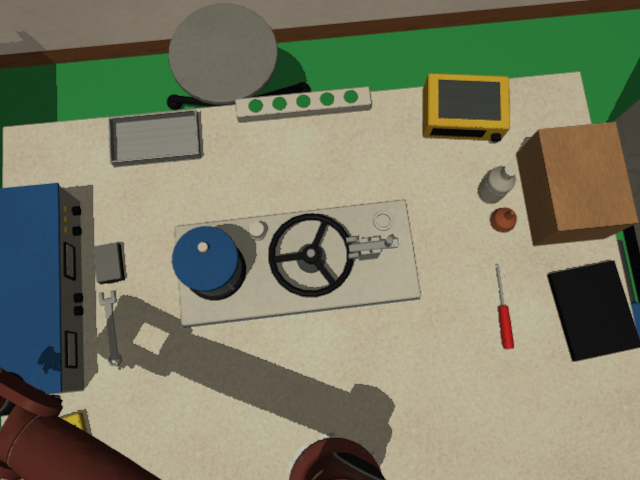

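View pics/scene0.png

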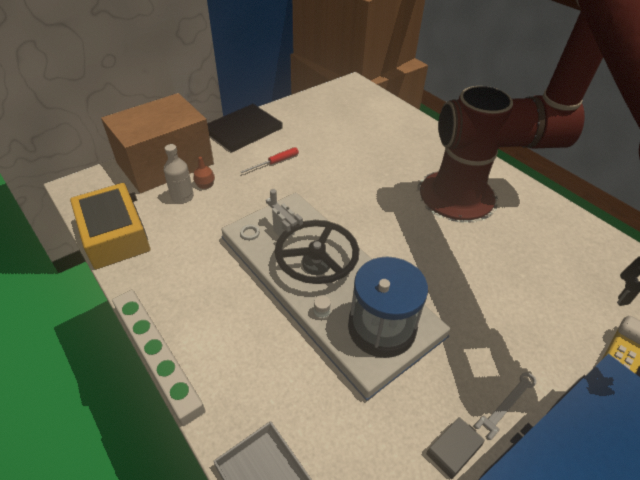

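The top view shows the wheel hub near (312,254), the peg near (392,240), the lid near (206,259), and deck corners near (175,226), (406,200), (419,297) and (183,326).

```bash
cat > h.py <<'E'
import numpy as np,cv2
def cast(c,px,z):
    K,T=c["camera_matrix"],c["cam_to_world"]
    px=np.atleast_2d(np.asarray(px,float)); d=np.c_[(px[:,0]-K[0,2])/K[0,0],-(px[:,1]-K[1,2])/K[1,1],-np.ones(len(px))]@T[:3,:3].T
    return T[:3,3]+d*((z-T[2,3])/d[:,2])[:,None]
def proj(c,p):
    K,T=c["camera_matrix"],c["cam_to_world"]
    q=(np.atleast_2d(p)-T[:3,3])@T[:3,:3]
    return np.c_[K[0,2]+K[0,0]*q[:,0]/-q[:,2],K[1,2]+K[1,1]*q[:,1]/q[:,2]]
E
python3 - <<'E'
from plant import cams
from h import *
c=cams.get_calibration("top");f=cv2.imread("pics/top0.png")
co=cast(c,[(175,226),(406,200),(419,297),(183,326)],.045)[:,:2]
print("deck",co.round(3),[np.linalg.norm(co[i]-co[i-1]).round(3) for i in range(4)])
m=((f.max(2)<60)*255).astype(np.uint8);m[:,:262]=0;m[:,360:]=0;m[:205]=0;m[305:]=0
cs=cv2.findContours(m,cv2.RETR_EXTERNAL,cv2.CHAIN_APPROX_NONE)[0];k=max(cs,key=cv2.contourArea)
print(cv2.boundingRect(k))
w=cast(c,k[:,0],.095)[:,:2]
h=cv2.convexHull(w.astype(np.float32))[:,0]
A=np.c_[2*h,np.ones(len(h))];s=np.linalg.lstsq(A,(h**2).sum(1),rcond=None)[0];print("hub",s[:2],"R",np.sqrt(s[2]+s[0]**2+s[1]**2))
hsv=cv2.cvtColor(f,cv2.COLOR_BGR2HSV);b=cv2.inRange(hsv,(95,120,60),(125,255,255));b[:,:165]=0;b[:,250:]=0;b[:215]=0;b[305:]=0
k=max(cv2.findContours(b,0,1)[0],key=cv2.contourArea);(x,y),r=cv2.minEnclosingCircle(k);print("lid",x,y,r,cast(c,(x,y),.197))
print("peg",cast(c,(391,239),.156))
cv2.imwrite("pics/crop1.png",cv2.resize(f[190:340,250:440],None,fx=4,fy=4,interpolation=cv2.INTER_CUBIC))
E
```

```text
deck [[ 0.629  0.316]
 [ 0.636 -0.24 ]
 [ 0.4   -0.239]
 [ 0.39   0.311]] [np.float64(0.239), np.float64(0.557), np.float64(0.236), np.float64(0.55)]
(269, 214, 85, 83)
hub [0.51701523 0.00213512] R 0.09621420475530017
lid 204.96609497070312 258.3050842285156 32.94498825073242 [[0.51038736 0.22634187 0.197     ]]
peg [[ 0.52016845 -0.17477783  0.156     ]]
```

View pics/crop1.png

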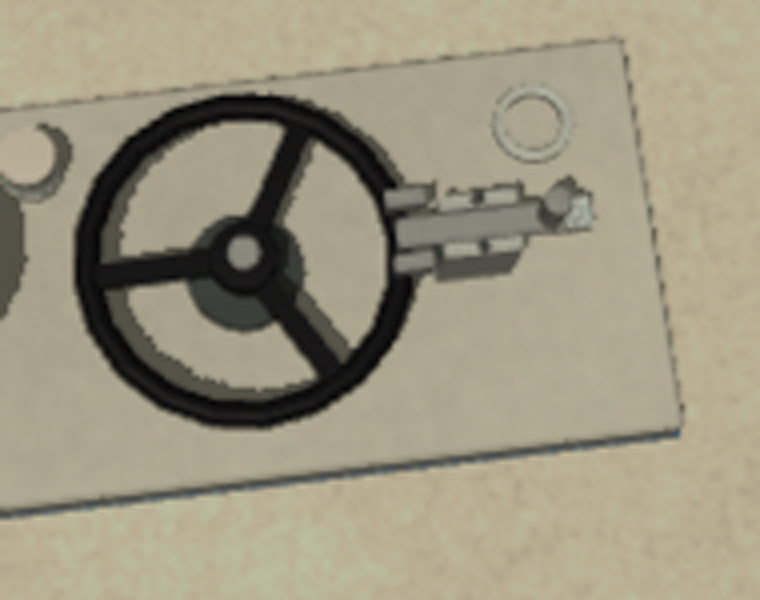

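Measured hub is (0.517, 0.002), with rim R 96 mm where 98 was expected. Unit yaw is about +0.9°. The peg should be near (0.520, -0.168), and the sighting gave (0.520, -0.175). I'll rise first, turn so that tool y runs along unit x, then go over the peg.

Call:
{"method": "jog_arm", "body": {
  "targets": [
    [0, 0, -0.04, 7],
    [0, 0, -0.08, 14],
    [0, 0, -0.1, 21],
    [0, 0, -0.1, 28],
    [0, 0, -0.1, 35]
  ],
  "fingers": 1
}}

```text
time: 0.52
tool_pos: [0.2728, 0.5633, 0.2972]
tool_rot: [0.0, 0.509, 0.861, 0.002]
contact_force: [0.3, -0.1, -0.9]
gripper_width: 1.002
```

Call:
{"method": "jog_arm", "body": {
  "targets": [
    [0, 0, 0, 7],
    [0, 0, 0, 14],
    [0, 0, 0, 21],
    [0, 0, 0, 28.3],
    [0, 0, 0, 28.3]
  ]
}}

```text
time: 0.93
tool_pos: [0.2721, 0.5623, 0.2938]
tool_rot: [0.0, 0.702, 0.712, -0.001]
contact_force: [0.3, 0.0, -0.4]
gripper_width: 1.001
```

Call:
{"method": "jog_arm", "body": {
  "targets": [
    [-0.03, 0.02, 0, 0],
    [-0.06, 0.04, 0, 0],
    [-0.1, 0.05, 0, 0],
    [-0.14, 0.06, 0, 0],
    [-0.18, 0.07, 0, 0]
  ]
}}

```text
time: 1.35
tool_pos: [0.345, 0.3819, 0.2939]
tool_rot: [0.0, 0.7, 0.714, -0.0]
contact_force: [0.5, -0.3, 0.2]
gripper_width: 1.001
```

Call:
{"method": "jog_arm", "body": {
  "targets": [
    [-0.04, 0.012, 0, 0],
    [-0.08, 0.024, 0, 0],
    [-0.12, 0.036, 0, 0],
    [-0.155, 0.048, 0, 0],
    [-0.19, 0.06, 0, 0]
  ]
}}

```text
time: 1.77
tool_pos: [0.4079, 0.1927, 0.2944]
tool_rot: [0.0, 0.7, 0.714, 0.0]
contact_force: [0.3, 0.7, 0.0]
gripper_width: 1.0
```

Call:
{"method": "jog_arm", "body": {
  "targets": [
    [-0.04, 0.012, 0, 0],
    [-0.08, 0.024, 0, 0],
    [-0.12, 0.036, 0, 0],
    [-0.155, 0.048, 0, 0],
    [-0.19, 0.06, 0, 0]
  ]
}}

```text
time: 2.18
tool_pos: [0.4709, 0.0034, 0.2944]
tool_rot: [0.0, 0.701, 0.713, 0.0]
contact_force: [1.6, -0.3, 0.9]
gripper_width: 0.997
```

Call:
{"method": "jog_arm", "body": {
  "targets": [
    [-0.04, 0.012, 0, 0],
    [-0.08, 0.024, 0, 0],
    [-0.12, 0.036, 0, 0],
    [-0.15, 0.046, 0, 0],
    [-0.172, 0.046, 0, 0]
  ]
}}

```text
time: 2.6
tool_pos: [0.5199, -0.1687, 0.2935]
tool_rot: [-0.0, 0.701, 0.713, -0.0]
contact_force: [-0.2, 0.1, -0.6]
gripper_width: 1.003
```

Call:
{"method": "jog_arm", "body": {
  "targets": [
    [0, 0, 0.02, 0],
    [0, 0, 0.02, 0],
    [0, 0, 0.02, 0]
  ]
}}

```text
time: 2.85
tool_pos: [0.5185, -0.1655, 0.2728]
tool_rot: [-0.002, 0.701, 0.713, -0.001]
contact_force: [-0.1, 0.8, -0.2]
gripper_width: 0.998
```

```bash
python3 - <<'E'
from plant import cams,manip
from h import *
c=cams.get_calibration("wrist");f=cams.grab_frame("wrist")[:,:,::-1].copy();np.save("c1.npy",c)
print(manip.state()["tool_pos"],c["cam_to_world"].round(3),c["camera_matrix"][0,0])
th=.0157;hub=np.array([.517,.002,0]);uy=np.array([-th,1,0])
for p in [hub-.17*uy+[0,0,.156],hub-.17*uy+[0,0,.116],hub-.134*uy+[0,0,.119],hub-.094*uy+[0,0,.12]]:
    q=proj(c,p)[0];print(q.round());cv2.drawMarker(f,tuple(int(v) for v in q),(0,0,255),0,12)
cv2.imwrite("pics/w1.png",f)
E
```

```text
[ 0.51903224 -0.16525924  0.27407872] [[ 1.    -0.017 -0.002  0.517]
 [ 0.017  0.956  0.293 -0.091]
 [-0.003 -0.293  0.956  0.453]
 [ 0.     0.     0.     1.   ]] 423.85287960889883
[324. 223.]
[323. 210.]
[324. 166.]
[324. 112.]
```

View pics/w1.png

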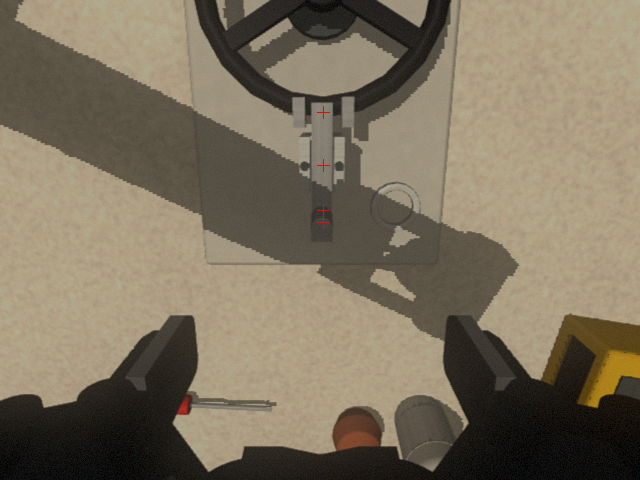

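The wrist view agrees with the prediction. The peg is at about (322,222), and the bar at x≈322 lies midway between the lugs at 298 and 348. The ring at (395,204) is low and clear. I'll go down and grip.

Call:
{"method": "jog_arm", "body": {
  "targets": [
    [-0.003, 0, 0.035, 0],
    [-0.003, 0, 0.07, 0],
    [-0.003, 0, 0.1, 0],
    [-0.003, 0, 0.125, 0],
    [-0.003, 0, 0.145, 0]
  ]
}}

```text
time: 3.32
tool_pos: [0.519, -0.1675, 0.1281]
tool_rot: [-0.0, 0.701, 0.713, -0.0]
contact_force: [-0.4, 0.1, 0.1]
gripper_width: 1.003
```

Call:
{"method": "jog_arm", "body": {
  "targets": [
    [0, 0, 0, 0],
    [0, 0, 0, 0],
    [0, 0, 0, 0],
    [0, 0, 0, 0],
    [0, 0, 0, 0]
  ],
  "fingers": 0
}}

```text
time: 3.73
tool_pos: [0.5208, -0.1692, 0.132]
tool_rot: [0.002, 0.702, 0.713, 0.001]
contact_force: [0.1, 0.1, -0.7]
gripper_width: 0.302
```

Call:
{"method": "jog_arm", "body": {
  "targets": [
    [0, 0, 0, 0],
    [0, 0, 0, 0],
    [0, 0, 0, 0],
    [0, 0, 0, 0],
    [0, 0, 0, 0]
  ]
}}

```text
time: 4.15
tool_pos: [0.5194, -0.1688, 0.1295]
tool_rot: [-0.0, 0.702, 0.712, -0.0]
contact_force: [-0.7, -0.0, -0.4]
gripper_width: 0.001
```

The fingers shut completely, so they missed the peg. I'll check where the bar ends and look.

```bash
python3 - <<'E'
from plant import cams,manip
from h import *
c=np.load("c1.npy",allow_pickle=True).item();print("bar ends",cast(c,[(322,102),(322,241)],.116))
f=cv2.imread("pics/w1.png")[80:270,250:410]
g=np.clip(f*2.5,0,255).astype(np.uint8);a=cv2.resize(g,None,fx=2.5,fy=2.5)
s=cams.grab_frame("scene")[:,:,::-1][120:310,200:360]
b=cv2.resize(s,None,fx=2.5,fy=2.5);cv2.imwrite("pics/p1.png",np.hstack([a,b]))
E
```

```text
bar ends [[ 0.51702635 -0.08451473  0.116     ]
 [ 0.51901342 -0.19427381  0.116     ]]
```

View pics/p1.png

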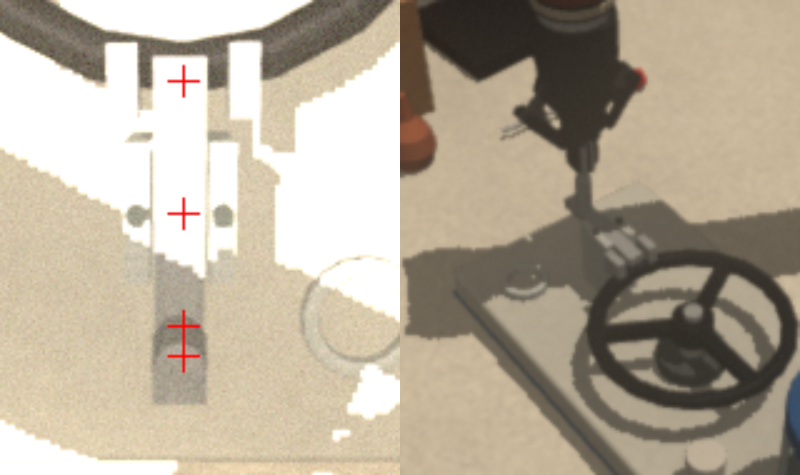

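```bash
python3 - <<'E'
from plant import cams,manip
from h import *
c=np.load("c1.npy",allow_pickle=True).item();print(cast(c,[(322,223),(322,226)],.156));print(manip.state()["gripper_width"],manip.state()["tool_pos"])
f=cams.grab_frame("wrist")[:,:,::-1]
s=cams.grab_frame("scene")[:,:,::-1][170:240,240:310]
cv2.imwrite("pics/p2.png",np.hstack([f[80:480,120:520],cv2.resize(s,(400,400),interpolation=cv2.INTER_CUBIC)]))
E
```

```text
[[ 0.51851107 -0.16837276  0.156     ]
 [ 0.51855169 -0.17061614  0.156     ]]
-0.0033407101557896028 [ 0.51938159 -0.16880021  0.12942216]
```

View pics/p2.png

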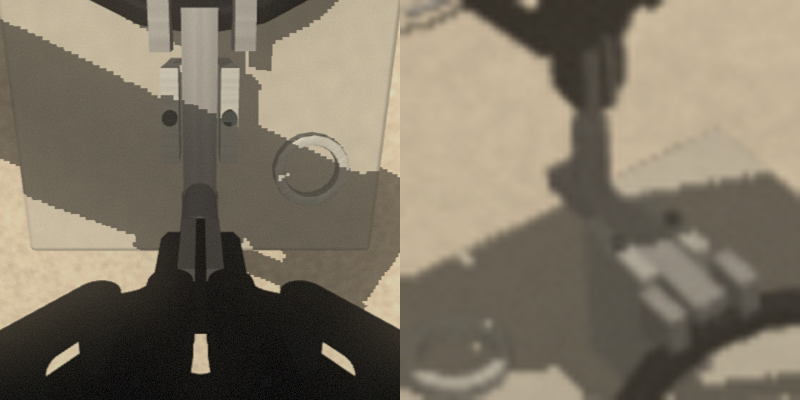

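```bash
python3 - <<'E'
from plant import cams,manip
from h import *
c=cams.get_calibration("wrist");t=manip.state()["tool_pos"]
print(t,manip.state()["contact_force"])
for p in [t,t+[0,0,.019],[t[0],t[1]+.011,t[2]],[.5185,-.1695,.156],[.5185,-.1695,.116],[.519,-.194,.116]]: print(np.round(p,3),proj(c,p).round())
f=cams.grab_frame("wrist")[:,:,::-1]
cv2.imwrite("pics/p3.png",cv2.resize(np.clip(f[230:390,240:400]*3.,0,255).astype(np.uint8),None,fx=3.5,fy=3.5,interpolation=cv2.INTER_CUBIC))
E
```

```text
[ 0.51938046 -0.16876089  0.12942498] [-1.31694001  0.98146363 -0.12080881]
[ 0.519 -0.169  0.129] [[322. 281.]]
[ 0.519 -0.169  0.148] [[322. 299.]]
[ 0.519 -0.158  0.129] [[323. 259.]]
[ 0.518 -0.17   0.156] [[320. 309.]]
[ 0.518 -0.17   0.116] [[320. 272.]]
[ 0.519 -0.194  0.116] [[321. 318.]]
```

View pics/p3.png

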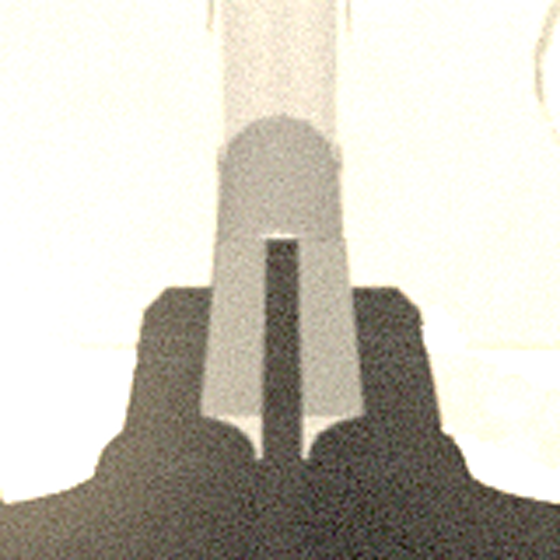

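```bash
python3 - <<'E'
from plant import cams,manip
from h import *
c=cams.get_calibration("scene");t=manip.state()["tool_pos"]
for p in [t,t+[0,0,.03],[.5185,-.1695,.156],[.5185,-.1695,.116],[.519,-.194,.116],[.519,-.11,.119]]: print(np.round(p,3),(proj(c,p)).round(1),((proj(c,p)-[240,170])*5.714+[400,0]).round())
w=cams.get_calibration("wrist");T=w["cam_to_world"]
print(T.round(3),manip.state()["joint_pos"].round(3))
E
```

```text
[ 0.519 -0.169  0.129] [[274.2 199.2]] [[595. 167.]]
[ 0.519 -0.169  0.159] [[273.6 189.8]] [[592. 113.]]
[ 0.518 -0.17   0.156] [[273.8 190.6]] [[593. 118.]]
[ 0.518 -0.17   0.116] [[274.6 203. ]] [[598. 189.]]
[ 0.519 -0.194  0.116] [[269.  197.8]] [[565. 159.]]
[ 0.519 -0.11   0.119] [[288.2 215.6]] [[675. 260.]]
[[ 1.    -0.015 -0.004  0.517]
 [ 0.015  0.955  0.295 -0.094]
 [-0.    -0.295  0.956  0.309]
 [ 0.     0.     0.     1.   ]] [-0.45  -0.086  1.861  0.     1.367 -0.466]
```

By both views the fingertips seem to stand at z≈0.16, above the peg top, although the TCP reads 0.129. I'll probe gently downwards.

Call:
{"method": "jog_arm", "body": {
  "targets": [
    [0, 0, 0.003, 0],
    [0, 0, 0.006, 0],
    [0, 0, 0.006, 0],
    [0, 0, 0.006, 0]
  ]
}}

```text
time: 4.68
tool_pos: [0.5191, -0.1686, 0.1229]
tool_rot: [-0.0, 0.702, 0.712, -0.0]
contact_force: [-0.3, 0.8, 0.3]
gripper_width: -0.002
```

```bash
python3 - <<'E'
from plant import cams,manip
from h import *
s=manip.state();print(s)
c=cams.get_calibration("wrist")
f=cams.grab_frame("wrist")[:,:,::-1];g=cams.grab_frame("scene")[:,:,::-1]
np.save("pics/w.npy",f);a=np.clip(f[230:390,240:400]*3.,0,255).astype(np.uint8)
b=np.clip(g[160:230,235:305]*2.5,0,255).astype(np.uint8)
cv2.imwrite("pics/p4.png",np.hstack([cv2.resize(a,(400,400)),cv2.resize(b,(400,400),interpolation=cv2.INTER_CUBIC)]))
E
```

```text
{'time': 4.6833, 'joint_pos': array([-4.50424391e-01, -8.05405881e-02,  1.86661875e+00,  1.38059899e-05,
        1.35648562e+00, -4.65656784e-01]), 'joint_vel': array([ 0.00106122, -0.00341958, -0.00699513,  0.00053743, -0.00012605,
       -0.00061704]), 'joint_efforts': array([-2.33603445e-03, -3.19996798e+01, -3.55264378e+01, -4.31124745e-04,
        3.80257479e-04, -1.80059146e-05]), 'tool_pos': array([ 0.51913502, -0.16861743,  0.1229385 ]), 'tool_rot': array([-4.61947008e-04,  7.01701826e-01,  7.12470569e-01, -1.49743089e-04]), 'contact_force': array([-0.25579771,  0.75255676,  0.31734089]), 'ft_torque': array([ 0.00571953, -0.03241968, -0.01653219]), 'gripper_width': -0.0023825525626907347}
```

View pics/p4.png

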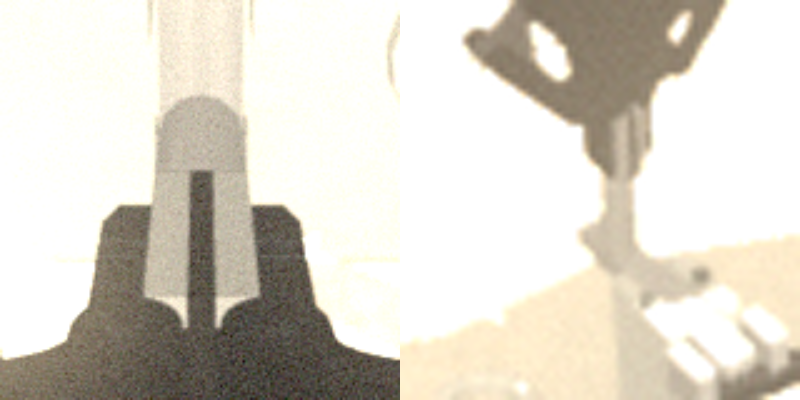

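With the fingers shut, the tips sit about 35 mm above the reported TCP. The pictures agree on this: the pad edge in the wrist view, and the tip at peg-top level in the scene view. There is no contact. I'll open, go down another 27 mm and grip again, watching the force.

Call:
{"method": "jog_arm", "body": {
  "targets": [
    [0, 0, 0, 0],
    [0, 0, 0, 0],
    [0, 0, 0, 0],
    [0, 0, 0, 0],
    [0, 0, 0, 0]
  ],
  "fingers": 0.7
}}

```text
time: 5.2
tool_pos: [0.5195, -0.1688, 0.1236]
tool_rot: [0.0, 0.702, 0.712, 0.0]
contact_force: [0.5, -0.1, -0.1]
gripper_width: 0.691
```

Call:
{"method": "jog_arm", "body": {
  "targets": [
    [-0.001, 0, 0.007, 0],
    [-0.001, 0, 0.014, 0],
    [-0.001, 0, 0.021, 0],
    [-0.001, 0, 0.027, 0],
    [-0.001, 0, 0.027, 0]
  ]
}}

```text
time: 5.62
tool_pos: [0.518, -0.1691, 0.094]
tool_rot: [-0.002, 0.702, 0.712, -0.001]
contact_force: [-0.6, -0.2, -0.7]
gripper_width: 0.702
```

Call:
{"method": "jog_arm", "body": {
  "targets": [
    [0, 0, 0, 0],
    [0, 0, 0, 0],
    [0, 0, 0, 0],
    [0, 0, 0, 0],
    [0, 0, 0, 0]
  ],
  "fingers": 0
}}

```text
time: 6.03
tool_pos: [0.5191, -0.1699, 0.0972]
tool_rot: [-0.0, 0.702, 0.712, -0.001]
contact_force: [-4.9, 0.5, 3.6]
gripper_width: 0.164
```

Call:
{"method": "jog_arm", "body": {
  "targets": [
    [0, 0, 0, 0],
    [0, 0, 0, 0],
    [0, 0, 0, 0]
  ]
}}

```text
time: 6.28
tool_pos: [0.5191, -0.1699, 0.0972]
tool_rot: [-0.0, 0.702, 0.712, -0.0]
contact_force: [-5.7, 0.1, 5.7]
gripper_width: 0.158
```

The peg is gripped. I'll draw the bolt out.

Call:
{"method": "jog_arm", "body": {
  "targets": [
    [-0.01, 0, 0, 0],
    [-0.02, 0, 0, 0],
    [-0.03, 0, 0, 0],
    [-0.04, 0, 0, 0],
    [-0.04, 0, 0, 0]
  ]
}}

```text
time: 6.7
tool_pos: [0.5197, -0.2112, 0.0972]
tool_rot: [0.0, 0.702, 0.712, -0.001]
contact_force: [-4.4, -1.0, 5.1]
gripper_width: 0.163
```

Call:
{"method": "jog_arm", "body": {
  "targets": [
    [0, 0, 0, 0],
    [0, 0, 0, 0],
    [0, 0, 0, 0],
    [0, 0, 0, 0],
    [0, 0, 0, 0]
  ],
  "fingers": 0.6
}}

```text
time: 7.12
tool_pos: [0.5203, -0.2095, 0.0964]
tool_rot: [0.0, 0.702, 0.713, 0.0]
contact_force: [-0.4, -0.3, 0.3]
gripper_width: 0.603
```

Call:
{"method": "jog_arm", "body": {
  "targets": [
    [0, 0, -0.03, 0],
    [0, 0, -0.07, 0],
    [0, 0, -0.1, 0],
    [0, 0, -0.12, 0],
    [0, 0, -0.12, 0]
  ]
}}

```text
time: 7.53
tool_pos: [0.523, -0.2111, 0.2233]
tool_rot: [0.005, 0.702, 0.713, 0.002]
contact_force: [-0.0, -0.1, -0.0]
gripper_width: 0.603
```

```bash
python3 - <<'E'
from plant import cams,manip
from h import *
c=cams.get_calibration("wrist");np.save("c2.npy",c);f=cams.grab_frame("wrist")[:,:,::-1].copy()
print(manip.state()["tool_pos"])
th=.0157;hub=np.array([.517,.002,0]);uy=np.array([-th,1,0])
for p in [hub-.21*uy+[0,0,.156],hub-.233*uy+[0,0,.116],hub-.123*uy+[0,0,.116],hub-.094*uy+[0,0,.12]]:
    q=proj(c,p)[0];print(q.round())
cv2.imwrite("pics/w2.png",f)
E
```

```text
[ 0.5217854  -0.21050826  0.21998257]
[316. 233.]
[316. 248.]
[316.  84.]
[316.  32.]
```

View pics/w2.png

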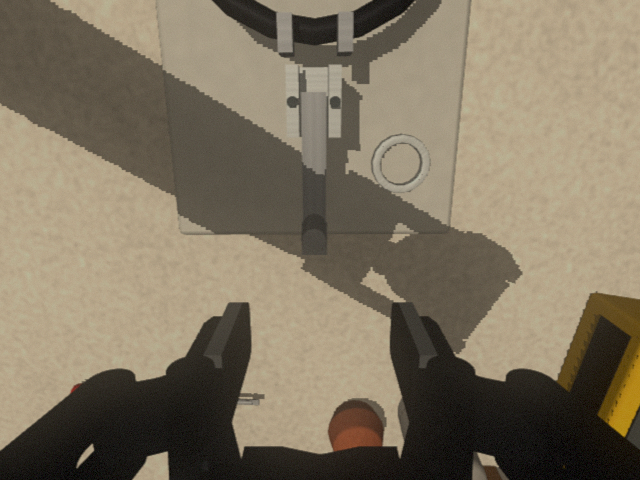

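The wrist view shows the bolt drawn out: the bar tip near (315,92) is well clear of the lugs at (285,35) and (346,32). Next I shut the fingers, go over the gap and go down slowly.

Call:
{"method": "jog_arm", "body": {
  "targets": [
    [0.035, 0, -0.01, 0],
    [0.07, 0, -0.01, 0],
    [0.11, 0, -0.01, 0],
    [0.145, 0, -0.01, 0],
    [0.16, 0, -0.01, 0]
  ],
  "fingers": 0
}}

```text
time: 8.0
tool_pos: [0.5163, -0.046, 0.2241]
tool_rot: [-0.002, 0.701, 0.714, -0.0]
contact_force: [1.0, 0.1, -0.4]
gripper_width: -0.0
```

Call:
{"method": "jog_arm", "body": {
  "targets": [
    [0, 0, 0.01, 0],
    [0, 0, 0.035, 0],
    [0, 0, 0.065, 0],
    [0, 0, 0.09, 0],
    [0, 0, 0.1, 0]
  ]
}}

```text
time: 8.42
tool_pos: [0.5137, -0.0496, 0.1197]
tool_rot: [-0.004, 0.702, 0.712, -0.003]
contact_force: [-0.6, -0.1, -0.2]
gripper_width: 0.004
```

Call:
{"method": "jog_arm", "body": {
  "targets": [
    [0, 0, 0.01, 0],
    [0, 0, 0.02, 0],
    [0, 0, 0.03, 0],
    [0, 0, 0.04, 0],
    [0, 0, 0.05, 0]
  ]
}}

```text
time: 8.83
tool_pos: [0.5184, -0.0501, 0.0765]
tool_rot: [0.001, 0.702, 0.712, 0.0]
contact_force: [-0.2, 0.4, 0.6]
gripper_width: 0.003
```

```bash
python3 - <<'E'
from plant import cams,manip
from h import *
s=manip.state();print(s["tool_pos"],s["contact_force"])
g=cams.grab_frame("scene")[:,:,::-1];b=np.clip(g[150:300,230:390]*2.,0,255).astype(np.uint8)
a=cams.grab_frame("wrist")[:,:,::-1];a=np.clip(a*1.6,0,255).astype(np.uint8)
cv2.imwrite("pics/p5.png",np.hstack([cv2.resize(a,(400,375)),cv2.resize(b,(400,375),interpolation=cv2.INTER_CUBIC)]))
E
```

```text
[ 0.51837098 -0.05010393  0.07653053] [-0.16738122  0.36699014  0.5530629 ]
```

View pics/p5.png

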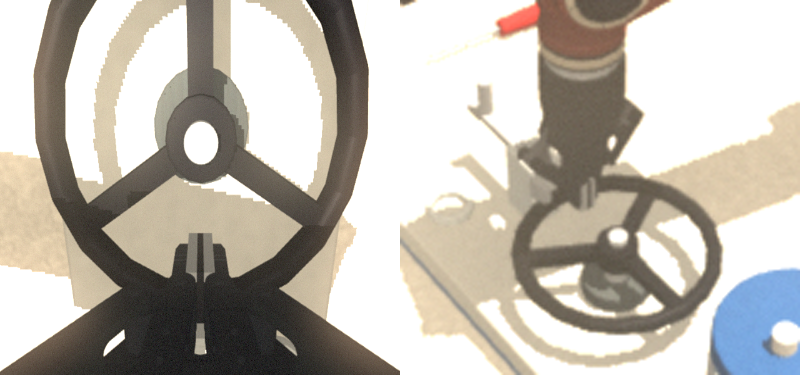

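The finger is over the middle of the gap: the tip is near (200,235) in the left half, with spokes on both sides. I'll lower the last 32 mm and start round.

Call:
{"method": "jog_arm", "body": {
  "targets": [
    [0, 0, 0.01, 0],
    [0, 0, 0.02, 0],
    [0, 0, 0.028, 0],
    [0, 0, 0.032, 0],
    [0, 0, 0.032, 0]
  ]
}}

```text
time: 9.35
tool_pos: [0.5165, -0.0495, 0.0428]
tool_rot: [-0.001, 0.702, 0.713, -0.001]
contact_force: [-0.2, 0.5, -0.0]
gripper_width: -0.003
```

Call:
{"method": "jog_arm", "body": {
  "targets": [
    [0.001, 0.011, 0, 0],
    [0.0045, 0.021, 0, 0],
    [0.0095, 0.03, 0, 0],
    [0.017, 0.038, 0, 0],
    [0.0255, 0.044, 0, 0]
  ]
}}

```text
time: 9.77
tool_pos: [0.5608, -0.0241, 0.0442]
tool_rot: [-0.001, 0.702, 0.713, -0.002]
contact_force: [-5.0, -4.3, -0.3]
gripper_width: -0.002
```

The finger is pushing the spoke with about 6 N, as expected. Going on round.

Call:
{"method": "jog_arm", "body": {
  "targets": [
    [0.0095, 0.0045, 0, 0],
    [0.02, 0.0065, 0, 0],
    [0.031, 0.0065, 0, 0],
    [0.0415, 0.0045, 0, 0],
    [0.051, 0, 0, 0]
  ]
}}

```text
time: 10.18
tool_pos: [0.562, 0.0261, 0.0451]
tool_rot: [0.002, 0.701, 0.713, -0.001]
contact_force: [0.6, -7.2, 0.5]
gripper_width: 0.003
```

Call:
{"method": "jog_arm", "body": {
  "targets": [
    [0.0085, -0.0065, 0, 0],
    [0.016, -0.014, 0, 0],
    [0.021, -0.0235, 0, 0],
    [0.0245, -0.0335, 0, 0],
    [0.0255, -0.044, 0, 0]
  ]
}}

```text
time: 10.6
tool_pos: [0.5196, 0.0523, 0.0464]
tool_rot: [0.004, 0.701, 0.713, 0.002]
contact_force: [6.4, -1.7, -0.7]
gripper_width: 0.002
```

Call:
{"method": "jog_arm", "body": {
  "targets": [
    [-0.001, -0.0105, 0, 0],
    [-0.0045, -0.0205, 0, 0],
    [-0.0095, -0.03, 0, 0],
    [-0.017, -0.038, 0, 0],
    [-0.0255, -0.044, 0, 0]
  ]
}}

```text
time: 11.02
tool_pos: [0.475, 0.0274, 0.0462]
tool_rot: [0.002, 0.701, 0.713, 0.003]
contact_force: [3.9, 4.0, -2.0]
gripper_width: -0.001
```

Call:
{"method": "jog_arm", "body": {
  "targets": [
    [-0.0095, -0.0045, 0, 0],
    [-0.02, -0.0065, 0, 0],
    [-0.031, -0.0065, 0, 0],
    [-0.0415, -0.0045, 0, 0],
    [-0.051, 0, 0, 0]
  ]
}}

```text
time: 11.43
tool_pos: [0.4733, -0.0229, 0.045]
tool_rot: [-0.002, 0.702, 0.713, 0.001]
contact_force: [-2.6, 6.2, 0.4]
gripper_width: 0.001
```

Call:
{"method": "jog_arm", "body": {
  "targets": [
    [-0.0085, 0.0065, 0, 0],
    [-0.016, 0.014, 0, 0],
    [-0.021, 0.0235, 0, 0],
    [-0.0245, 0.0335, 0, 0],
    [-0.0255, 0.044, 0, 0]
  ]
}}

```text
time: 11.85
tool_pos: [0.5155, -0.0487, 0.0432]
tool_rot: [-0.003, 0.702, 0.713, -0.002]
contact_force: [-6.4, 2.3, -0.5]
gripper_width: 0.002
```

Call:
{"method": "jog_arm", "body": {
  "targets": [
    [0.0005, 0.0045, 0, 0],
    [0.001, 0.009, 0, 0],
    [0.0017, 0.013, 0, 0],
    [0.003, 0.0175, 0, 0],
    [0.003, 0.0175, 0, 0]
  ]
}}

```text
time: 12.27
tool_pos: [0.5353, -0.0461, 0.0442]
tool_rot: [-0.0, 0.701, 0.713, -0.0]
contact_force: [-1.3, -0.8, -0.7]
gripper_width: -0.003
```

```bash
cat > ang.py <<'E'
from plant import cams,manip
from h import *
import sys
c=cams.get_calibration("wrist");f=cams.grab_frame("wrist");s=manip.state();print(s["tool_pos"],s["contact_force"])
hub=np.array([.517,.002])
# dark spokes sampled on circles r 30..75 in plane z=.101
a=np.radians(np.arange(-180,180,.5));I=f.max(2).astype(np.float32)
acc=np.zeros(len(a))
for r in np.arange(45,76,3)/1e3:
    p=proj(c,np.c_[hub[0]+r*np.cos(a),hub[1]+r*np.sin(a),np.full(len(a),.101)]).astype(np.float32)
    v=cv2.remap(I,p[:,:1],p[:,1:],1,borderValue=255)[:,0]; acc+=(v<48)
d=np.degrees(a);m=acc>=9
idx=np.flatnonzero(m);
for g in np.split(idx,np.flatnonzero(np.diff(idx)>2)+1): print("dark",d[g[0]],d[g[-1]],(d[g[0]]+d[g[-1]])/2)
if len(sys.argv)>1: cv2.imwrite(sys.argv[1],f[:,:,::-1])
E
python3 ang.py pics/w3.png
```

```text
[ 0.53536756 -0.04624813  0.04441999] [-0.90201409 -0.45108625 -0.22912643]
dark -88.5 -76.0 -82.25
dark -72.0 -65.5 -68.75
dark -61.0 -56.5 -58.75
dark -51.5 -38.0 -44.75
```

View pics/w3.png

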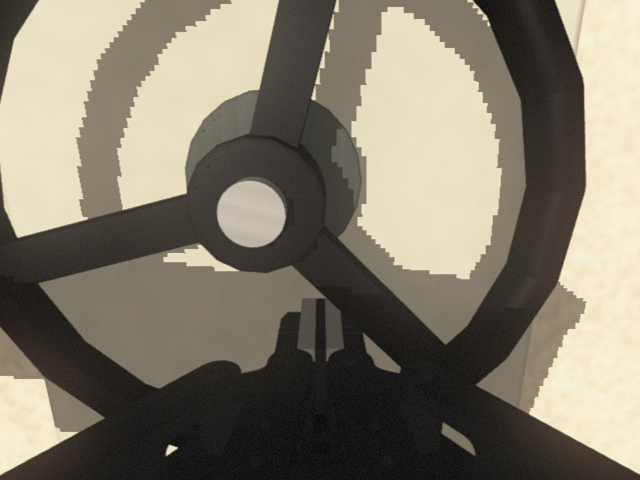

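The view shows the wheel still short of the full turn, with its "90°" spoke running from (278,130) to (303,10). I'll work out its angle.

```bash
python3 - <<'E'
from plant import cams
from h import *
c=cams.get_calibration("wrist")
p=cast(c,[(278,130),(303,10),(100,240),(195,217),(385,300)],.101);print(p.round(4));d=p[1]-p[0];print(np.degrees(np.arctan2(d[1],d[0])))
f=cv2.imread("pics/w3.png");print([f[y,x].max() for x,y in[(290,70),(100,240),(385,300),(350,60),(100,300)]])
h=np.array([.517,.002]);print([np.degrees(np.arctan2(q[1]-h[1],q[0]-h[0])).round(1) for q in p])
E
sed -i 's/v<48/v<62/' ang.py
```

```text
[[ 0.5214  0.0231  0.101 ]
 [ 0.5283  0.0535  0.101 ]
 [ 0.4669 -0.0101  0.101 ]
 [ 0.4963 -0.0024  0.101 ]
 [ 0.5547 -0.0286  0.101 ]]
77.17475030166867
[np.uint8(69), np.uint8(55), np.uint8(46), np.uint8(128), np.uint8(129)]
[np.float64(78.2), np.float64(77.6), np.float64(-166.4), np.float64(-167.9), np.float64(-39.1)]
```

Averaged over three spokes, the wheel is about 13.5° short. I'll advance the finger slowly by about 13°, then measure.

Call:
{"method": "jog_arm", "body": {
  "targets": [
    [0.001, 0.0025, 0, 0],
    [0.0022, 0.005, 0, 0],
    [0.0036, 0.0078, 0, 0],
    [0.005, 0.01, 0, 0],
    [0.005, 0.01, 0, 0]
  ]
}}

```text
time: 12.73
tool_pos: [0.5454, -0.0412, 0.0446]
tool_rot: [0.0, 0.702, 0.713, 0.0]
contact_force: [-3.3, -0.8, -1.7]
gripper_width: -0.001
```

Call:
{"method": "jog_arm", "body": {
  "targets": [
    [-0.003, -0.004, 0, 0],
    [-0.007, -0.01, 0, 0],
    [-0.007, -0.01, -0.04, 0],
    [-0.02, -0.01, -0.08, 0],
    [-0.05, -0.01, -0.12, 0]
  ]
}}

```text
time: 13.15
tool_pos: [0.5359, -0.0854, 0.16]
tool_rot: [0.001, 0.701, 0.713, 0.001]
contact_force: [1.6, 0.0, 0.8]
gripper_width: -0.001
```

Call:
{"method": "jog_arm", "body": {
  "targets": [
    [-0.04, -0.005, -0.03, 0],
    [-0.08, -0.005, -0.06, 0],
    [-0.08, -0.005, -0.06, 0],
    [-0.08, -0.005, -0.06, 0]
  ]
}}

```text
time: 13.48
tool_pos: [0.5336, -0.17, 0.2221]
tool_rot: [0.004, 0.703, 0.711, 0.001]
contact_force: [-0.6, 0.4, 0.1]
gripper_width: -0.002
```

```bash
python3 ang.py pics/w4.png; python3 - <<'E'
from plant import cams
from h import *
c=cams.get_calibration("wrist");f=cv2.imread("pics/w4.png")
hub=np.array([.517,.002]);I=f.max(2).astype(np.float32)
# lug scan at z=.12, r=.1 ; compare bar at .116
for z,r in((.12,.101),(.12,.104),(.116,.140),(.116,.16)):
    x=np.arange(-.04,.0401,.001);uy=np.array([-.0157,1]);ux=np.array([1,.0157])
    P=hub-r*uy+x[:,None]*ux;p=proj(c,np.c_[P,np.full(len(x),z)]).astype(np.float32)
    v=cv2.remap(I,p[:,:1],p[:,1:],1)[:,0];print(r,p[40].round(),v.astype(int).tolist())
E
```

```text
[ 0.53261079 -0.16782525  0.2193734 ] [-0.76251444  0.71771812 -0.52190383]
dark -41.5 -37.5 -39.5
0.101 [300. 120.] [175, 174, 175, 175, 172, 173, 172, 175, 175, 173, 174, 174, 175, 172, 169, 157, 164, 172, 174, 172, 173, 174, 176, 175, 174, 176, 170, 115, 95, 96, 96, 97, 98, 94, 97, 96, 98, 96, 96, 97, 94, 93, 106, 146, 147, 146, 145, 145, 145, 144, 146, 135, 100, 96, 96, 95, 95, 97, 97, 98, 96, 94, 97, 96, 97, 96, 98, 98, 125, 134, 129, 156, 173, 170, 170, 173, 173, 174, 172, 172, 173]
0.104 [300. 125.] [177, 176, 176, 174, 173, 174, 173, 176, 176, 176, 179, 176, 174, 175, 174, 172, 173, 174, 174, 176, 174, 175, 172, 175, 173, 175, 166, 105, 96, 97, 95, 94, 95, 99, 98, 96, 97, 97, 94, 129, 174, 174, 173, 175, 171, 172, 172, 171, 172, 171, 169, 171, 175, 173, 175, 150, 97, 96, 96, 96, 97, 95, 97, 99, 97, 95, 99, 95, 155, 174, 174, 174, 174, 173, 173, 173, 173, 174, 175, 174, 173]
0.14 [302. 180.] [94, 94, 93, 94, 94, 95, 94, 96, 94, 93, 93, 95, 97, 94, 94, 95, 96, 95, 96, 92, 92, 90, 92, 91, 90, 89, 88, 83, 72, 76, 78, 84, 93, 92, 94, 120, 145, 143, 144, 146, 145, 143, 144, 139, 134, 107, 113, 173, 159, 95, 92, 91, 89, 93, 92, 96, 96, 91, 99, 97, 97, 94, 98, 95, 98, 92, 97, 95, 95, 133, 172, 172, 174, 176, 175, 176, 178, 178, 178, 180, 179]
0.16 [302. 209.] [93, 95, 92, 96, 94, 95, 93, 94, 95, 93, 94, 95, 94, 95, 94, 94, 92, 93, 94, 93, 93, 93, 96, 92, 92, 96, 94, 94, 95, 86, 75, 74, 73, 77, 79, 79, 76, 75, 79, 76, 80, 77, 78, 73, 74, 78, 89, 92, 92, 94, 94, 92, 93, 92, 95, 93, 92, 96, 96, 95, 96, 96, 93, 95, 97, 96, 95, 95, 96, 96, 96, 94, 93, 93, 93, 94, 98, 85, 75, 90, 96]
```

View pics/w4.png

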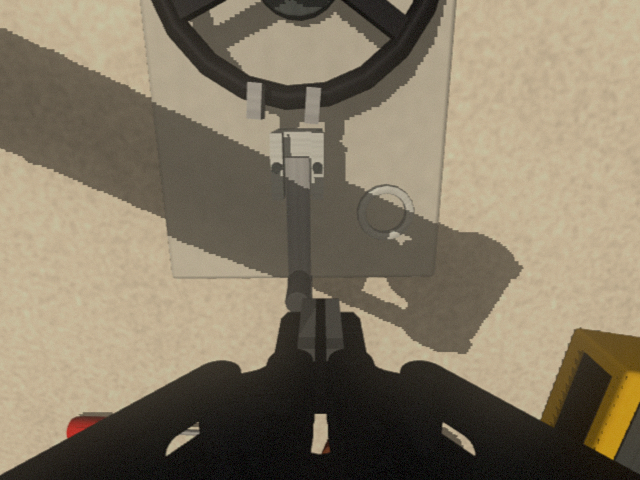

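The lugs are at about (255,100) and (313,104) and the bar centre line runs near x≈298, so the lugs are still a bit clockwise. I'll quantify by casting rays.

```bash
python3 - <<'E'
from plant import cams
from h import *
c=cams.get_calibration("wrist");h=np.array([.517,.002]);ux=np.array([1,.0157]);uy=np.array([-.0157,1])
f=cv2.imread("pics/w4.png").max(2)
m=((f>120)&(f<168)).astype(np.uint8)  # lug/bar steel tone
for y in (86,90,95,100,105,110): print(y,f[y,240:330:2].tolist())
for n,p,z in (("lugL",(255,97),.12),("lugR",(313,101),.12),("bar",(298,170),.116),("bar",(299,230),.116)):
    q=cast(c,p,z)[0,:2]-h;print(n,(q@ux).round(4),(q@uy).round(4))
c1=np.load("c2.npy",allow_pickle=True).item()
for p,z in (((285,28),.12),((346,28),.12),((315,110),.116),((314,200),.116)):
    q=cast(c1,p,z)[0,:2]-h;print("start",(q@ux).round(4),(q@uy).round(4))
E
```

```text
86 [56, 61, 59, 85, 156, 158, 159, 157, 159, 160, 158, 74, 58, 51, 51, 56, 46, 54, 47, 47, 50, 46, 52, 45, 51, 50, 49, 50, 43, 51, 45, 53, 42, 60, 67, 61, 58, 56, 51, 51, 50, 48, 47, 51, 48]
90 [48, 52, 49, 77, 157, 155, 155, 154, 154, 154, 158, 74, 61, 53, 47, 51, 58, 56, 48, 50, 52, 49, 46, 52, 50, 51, 47, 50, 51, 49, 49, 52, 48, 113, 156, 153, 153, 151, 150, 151, 126, 49, 49, 50, 53]
95 [54, 51, 46, 92, 165, 161, 160, 161, 159, 156, 149, 70, 57, 48, 49, 44, 58, 58, 62, 56, 55, 60, 59, 60, 60, 60, 58, 55, 60, 58, 60, 59, 60, 123, 150, 147, 148, 151, 146, 149, 119, 48, 46, 50, 47]
100 [176, 177, 163, 144, 156, 157, 156, 156, 156, 155, 140, 67, 62, 43, 51, 53, 49, 49, 54, 49, 49, 49, 52, 50, 54, 52, 49, 49, 51, 48, 49, 43, 53, 141, 160, 156, 158, 155, 157, 156, 85, 46, 44, 47, 48]
105 [175, 175, 175, 170, 160, 160, 159, 159, 158, 159, 138, 66, 64, 86, 59, 50, 48, 44, 50, 47, 51, 53, 49, 51, 41, 48, 46, 46, 48, 44, 46, 47, 57, 150, 150, 153, 150, 147, 150, 151, 62, 44, 41, 47, 44]
110 [176, 174, 175, 166, 150, 151, 151, 149, 154, 156, 130, 65, 69, 105, 100, 96, 100, 101, 98, 98, 100, 96, 94, 92, 91, 95, 95, 95, 101, 94, 99, 98, 111, 154, 156, 155, 154, 155, 154, 150, 97, 96, 98, 100, 97]
lugL -0.028 -0.0874
lugR 0.0081 -0.0898
bar -0.0022 -0.1333
bar -0.0023 -0.1747
start -0.0185 -0.0916
start 0.0183 -0.0915
start -0.0006 -0.1389
start -0.0015 -0.1981
```

The lug mid-point is about 8–9 mm clockwise of the bar, or roughly 5.4° short. I'll go back into the gap and push about 5.4° farther.

Call:
{"method": "jog_arm", "body": {
  "targets": [
    [0.03, 0.005, 0, 0],
    [0.065, 0.005, 0, 0],
    [0.1, 0.005, 0, 0],
    [0.123, 0.005, 0, 0],
    [0.123, 0.005, 0.02, 0]
  ]
}}

```text
time: 13.95
tool_pos: [0.5362, -0.0383, 0.1995]
tool_rot: [0.001, 0.7, 0.715, 0.002]
contact_force: [0.4, -0.6, 0.5]
gripper_width: 0.003
```

Call:
{"method": "jog_arm", "body": {
  "targets": [
    [0, 0, 0.035, 0],
    [0, 0, 0.07, 0],
    [0, 0, 0.105, 0],
    [0, 0, 0.135, 0],
    [0, 0, 0.16, 0]
  ]
}}

```text
time: 14.37
tool_pos: [0.5316, -0.0409, 0.0325]
tool_rot: [-0.003, 0.701, 0.713, -0.001]
contact_force: [0.1, -0.7, -0.1]
gripper_width: 0.0
```

Call:
{"method": "jog_arm", "body": {
  "targets": [
    [0, 0, 0, 0],
    [0.004, 0.005, 0, 0],
    [0.007, 0.01, 0, 0],
    [0.0085, 0.012, 0, 0],
    [0.01, 0.014, 0, 0]
  ]
}}

```text
time: 14.78
tool_pos: [0.5494, -0.0332, 0.0388]
tool_rot: [0.001, 0.701, 0.713, -0.0]
contact_force: [-5.0, -3.1, -0.2]
gripper_width: 0.001
```

Call:
{"method": "jog_arm", "body": {
  "targets": [
    [0, 0, 0, 0],
    [-0.007, -0.01, 0, 0],
    [-0.01, -0.014, -0.01, 0],
    [-0.01, -0.014, -0.045, 0],
    [-0.02, -0.014, -0.085, 0]
  ]
}}

```text
time: 15.2
tool_pos: [0.5328, -0.0522, 0.1219]
tool_rot: [-0.002, 0.702, 0.713, -0.001]
contact_force: [1.3, 0.0, -0.5]
gripper_width: 0.006
```

Call:
{"method": "jog_arm", "body": {
  "targets": [
    [-0.04, -0.003, -0.04, 0],
    [-0.08, -0.006, -0.08, 0],
    [-0.113, -0.008, -0.095, 0],
    [-0.113, -0.008, -0.095, 0],
    [-0.113, -0.008, -0.095, 0]
  ]
}}

```text
time: 15.62
tool_pos: [0.5309, -0.1711, 0.2246]
tool_rot: [0.006, 0.703, 0.711, 0.002]
contact_force: [0.5, -0.1, 0.6]
gripper_width: -0.003
```

```bash
cat > lug.py <<'E'
from plant import cams,manip
from h import *
c=cams.get_calibration("wrist");f=cams.grab_frame("wrist")[:,:,::-1].max(2);print(manip.state()["tool_pos"])
h=np.array([.517,.002]);ux=np.array([1,.0157]);uy=np.array([-.0157,1])
def line(r,z):
    x=np.arange(-.04,.0401,.0005);P=h-r*uy+x[:,None]*ux
    p=proj(c,np.c_[P,np.full(len(x),z)]).astype(np.float32)
    return x,cv2.remap(f.astype(np.float32),p[:,:1],p[:,1:],1)[:,0]
for r in (.088,.09,.092):   # steel lugs against the black rim
    x,v=line(r,.12);i=np.flatnonzero(v>105);print(r,[(x[g[0]],x[g[-1]]) for g in np.split(i,np.flatnonzero(np.diff(i)>1)+1) if len(g)>5])
for r in (.165,.175,.185,.195):  # bar, shaded
    x,v=line(r,.116);i=np.flatnonzero(v<84);print(r,[(x[g[0]],x[g[-1]]) for g in np.split(i,np.flatnonzero(np.diff(i)>2)+1) if len(g)>5])
E
python3 lug.py
```

```text
[ 0.53003686 -0.16878598  0.22184286]
0.088 [(np.float64(-0.015499999999999979), np.float64(-0.006499999999999971)), (np.float64(0.022000000000000054), np.float64(0.030500000000000062))]
0.09 [(np.float64(-0.04), np.float64(-0.034499999999999996)), (np.float64(-0.014999999999999979), np.float64(-0.006499999999999971)), (np.float64(0.022000000000000054), np.float64(0.030500000000000062))]
0.092 [(np.float64(-0.04), np.float64(-0.030999999999999993)), (np.float64(-0.014999999999999979), np.float64(-0.005999999999999971)), (np.float64(0.022000000000000054), np.float64(0.03150000000000006))]
0.165 [(np.float64(-0.009499999999999974), np.float64(0.00600000000000004))]
0.175 [(np.float64(-0.009499999999999974), np.float64(0.00600000000000004))]
0.185 [(np.float64(-0.008999999999999973), np.float64(0.0065000000000000405))]
0.195 [(np.float64(-0.008999999999999973), np.float64(0.00600000000000004))]
```

The lug mid-point now stands about 9 mm anticlockwise of the bar, about +0.1 rad too far, because the finger went in slightly closer to the axis. I'll push back clockwise on the other spoke by about 5.5°, reading a settled pose first.

Call:
{"method": "jog_arm", "body": {
  "targets": [
    [0.03, -0.01, 0, 0],
    [0.06, -0.019, 0, 0],
    [0.09, -0.019, 0, 0],
    [0.12, -0.019, 0, 0],
    [0.12, -0.019, 0, 0]
  ]
}}

```text
time: 16.08
tool_pos: [0.5069, -0.0415, 0.2168]
tool_rot: [-0.001, 0.7, 0.714, 0.001]
contact_force: [0.2, 0.5, 0.5]
gripper_width: 0.002
```

Call:
{"method": "jog_arm", "body": {
  "targets": [
    [0, 0, 0.03, 0],
    [0, 0, 0.065, 0],
    [0, 0, 0.09, 0],
    [0, 0, 0.1, 0],
    [0, 0, 0.1, 0]
  ]
}}

```text
time: 16.5
tool_pos: [0.5052, -0.0456, 0.1137]
tool_rot: [-0.003, 0.702, 0.713, -0.002]
contact_force: [0.0, 0.4, -0.7]
gripper_width: -0.002
```

Call:
{"method": "jog_arm", "body": {
  "targets": [
    [0, 0, 0, 0],
    [0, 0, 0, 0],
    [0, 0, 0, 0]
  ]
}}

```text
time: 16.75
tool_pos: [0.5097, -0.0471, 0.12]
tool_rot: [0.002, 0.702, 0.712, 0.001]
contact_force: [-0.3, 0.2, -0.6]
gripper_width: 0.004
```

Call:
{"method": "jog_arm", "body": {
  "targets": [
    [-0.001, 0, 0.02, 0],
    [-0.002, 0, 0.045, 0],
    [-0.002, 0, 0.065, 0],
    [-0.002, 0, 0.075, 0],
    [-0.002, 0, 0.075, 0]
  ]
}}

```text
time: 17.17
tool_pos: [0.5069, -0.0485, 0.041]
tool_rot: [-0.001, 0.702, 0.712, -0.001]
contact_force: [0.1, 0.2, -0.7]
gripper_width: -0.003
```

Call:
{"method": "jog_arm", "body": {
  "targets": [
    [0, 0, 0, 0],
    [0, 0, 0, 0]
  ]
}}

```text
time: 17.33
tool_pos: [0.5097, -0.0491, 0.0445]
tool_rot: [0.001, 0.702, 0.712, 0.001]
contact_force: [0.4, -0.1, 0.5]
gripper_width: 0.002
```

Call:
{"method": "jog_arm", "body": {
  "targets": [
    [0.0015, -0.007, 0, 0],
    [0.004, -0.013, 0, 0],
    [0.007, -0.018, 0, 0],
    [0.009, -0.0205, 0, 0],
    [0.0105, -0.0225, 0, 0]
  ]
}}

```text
time: 17.75
tool_pos: [0.4864, -0.0387, 0.0435]
tool_rot: [0.002, 0.702, 0.712, 0.001]
contact_force: [4.2, -1.8, -0.3]
gripper_width: 0.0
```

Call:
{"method": "jog_arm", "body": {
  "targets": [
    [0, 0, 0, 0],
    [0, 0, 0, 0]
  ]
}}

```text
time: 17.92
tool_pos: [0.4855, -0.0386, 0.0429]
tool_rot: [0.0, 0.702, 0.713, -0.0]
contact_force: [1.7, -1.2, 0.9]
gripper_width: 0.005
```

Call:
{"method": "jog_arm", "body": {
  "targets": [
    [-0.005, 0.007, 0, 0],
    [-0.01, 0.014, 0, 0],
    [-0.01, 0.014, -0.035, 0],
    [-0.01, 0.014, -0.07, 0],
    [-0.02, 0.025, -0.11, 0]
  ]
}}

```text
time: 18.33
tool_pos: [0.5083, -0.057, 0.1501]
tool_rot: [-0.003, 0.701, 0.713, -0.002]
contact_force: [1.3, -1.3, -0.5]
gripper_width: -0.0
```

Call:
{"method": "jog_arm", "body": {
  "targets": [
    [-0.04, 0.01, -0.03, 0],
    [-0.08, 0.016, -0.06, 0],
    [-0.11, 0.016, -0.07, 0],
    [-0.11, 0.016, -0.07, 0],
    [-0.11, 0.016, -0.07, 0]
  ]
}}

```text
time: 18.75
tool_pos: [0.5292, -0.1705, 0.223]
tool_rot: [0.001, 0.703, 0.711, 0.0]
contact_force: [-0.2, 0.9, -0.4]
gripper_width: -0.0
```

Call:
{"method": "jog_arm", "body": {
  "targets": [
    [0, 0, 0, 0],
    [0, 0, 0, 0],
    [0, 0, 0, 0]
  ]
}}

```text
time: 19.0
tool_pos: [0.5274, -0.1662, 0.2197]
tool_rot: [-0.002, 0.701, 0.713, -0.0]
contact_force: [-0.7, -0.1, -0.6]
gripper_width: 0.002
```

```bash
python3 lug.py
```

```text
[ 0.52755314 -0.1662354   0.21999504]
0.088 [(np.float64(-0.024999999999999988), np.float64(-0.01599999999999998)), (np.float64(0.012000000000000045), np.float64(0.020500000000000053))]
0.09 [(np.float64(-0.04), np.float64(-0.034999999999999996)), (np.float64(-0.024999999999999988), np.float64(-0.01599999999999998)), (np.float64(0.012000000000000045), np.float64(0.020500000000000053))]
0.092 [(np.float64(-0.04), np.float64(-0.03149999999999999)), (np.float64(-0.024999999999999988), np.float64(-0.01649999999999998)), (np.float64(0.012000000000000045), np.float64(0.021000000000000053))]
0.165 [(np.float64(-0.008999999999999973), np.float64(0.0065000000000000405))]
0.175 [(np.float64(-0.009499999999999974), np.float64(0.0065000000000000405))]
0.185 [(np.float64(-0.008999999999999973), np.float64(0.00600000000000004))]
0.195 [(np.float64(-0.008999999999999973), np.float64(0.00600000000000004))]
```

The lug mid-point at -2.0 mm matches the bar at -1.5 mm, so the wheel is within about 0.01 rad of a full turn. Now I'll grip the peg again and push the bolt home.

Call:
{"method": "jog_arm", "body": {
  "targets": [
    [-0.02, -0.009, 0, 0],
    [-0.044, -0.009, 0, 0],
    [-0.044, -0.009, 0, 0],
    [-0.044, -0.009, 0, 0],
    [-0.044, -0.009, 0, 0]
  ],
  "fingers": 0.7
}}

```text
time: 19.47
tool_pos: [0.5197, -0.2108, 0.2211]
tool_rot: [-0.001, 0.701, 0.713, 0.0]
contact_force: [-0.2, 0.2, 0.5]
gripper_width: 0.692
```

Call:
{"method": "jog_arm", "body": {
  "targets": [
    [0, 0, 0.03, 0],
    [0, 0, 0.06, 0],
    [0, 0, 0.09, 0],
    [0, 0, 0.115, 0],
    [0, 0, 0.123, 0]
  ]
}}

```text
time: 19.88
tool_pos: [0.517, -0.209, 0.0934]
tool_rot: [-0.004, 0.701, 0.713, -0.001]
contact_force: [-0.3, 0.4, -1.0]
gripper_width: 0.699
```

Call:
{"method": "jog_arm", "body": {
  "targets": [
    [0, 0, 0, 0],
    [0, 0, 0, 0],
    [0, 0, 0, 0],
    [0, 0, 0, 0],
    [0, 0, 0, 0]
  ],
  "fingers": 0
}}

```text
time: 20.3
tool_pos: [0.5198, -0.2124, 0.1015]
tool_rot: [0.0, 0.702, 0.713, -0.001]
contact_force: [-5.2, 1.0, 4.6]
gripper_width: 0.158
```

Call:
{"method": "jog_arm", "body": {
  "targets": [
    [0, 0, 0, 0],
    [0, 0, 0, 0],
    [0, 0, 0, 0]
  ]
}}

```text
time: 20.55
tool_pos: [0.5198, -0.2124, 0.1014]
tool_rot: [0.0, 0.702, 0.713, -0.001]
contact_force: [-5.1, 1.5, 5.0]
gripper_width: 0.158
```

Call:
{"method": "jog_arm", "body": {
  "targets": [
    [0.01, 0, 0, 0],
    [0.02, 0, 0, 0],
    [0.03, 0, 0, 0],
    [0.037, 0, 0, 0],
    [0.037, 0, 0, 0]
  ]
}}

```text
time: 20.97
tool_pos: [0.5192, -0.1749, 0.1015]
tool_rot: [0.001, 0.701, 0.713, -0.001]
contact_force: [-5.0, 0.6, 5.9]
gripper_width: 0.159
```

Call:
{"method": "jog_arm", "body": {
  "targets": [
    [0.002, 0, 0, 0],
    [0.004, 0, 0, 0],
    [0.006, 0, 0, 0],
    [0.006, 0, 0, 0],
    [0.006, 0, 0, 0]
  ]
}}

```text
time: 21.38
tool_pos: [0.5192, -0.1701, 0.1015]
tool_rot: [0.001, 0.702, 0.712, -0.001]
contact_force: [-6.4, -1.3, 5.6]
gripper_width: 0.155
```

Call:
{"method": "jog_arm", "body": {
  "targets": [
    [0.002, 0, 0, 0],
    [0.003, 0, 0, 0],
    [0.003, 0, 0, 0]
  ]
}}

```text
time: 21.63
tool_pos: [0.5191, -0.1675, 0.1015]
tool_rot: [0.001, 0.702, 0.712, -0.001]
contact_force: [-6.0, -2.4, 4.5]
gripper_width: 0.156
```

Call:
{"method": "jog_arm", "body": {
  "targets": [
    [-0.002, 0, 0, 0],
    [-0.002, 0, 0, 0],
    [-0.002, 0, 0, 0],
    [-0.002, 0, 0, 0],
    [-0.002, 0, 0, 0]
  ],
  "fingers": 0.7
}}

```text
time: 22.05
tool_pos: [0.5195, -0.1679, 0.099]
tool_rot: [0.0, 0.702, 0.712, 0.0]
contact_force: [-0.5, -0.5, -0.4]
gripper_width: 0.702
```

Call:
{"method": "jog_arm", "body": {
  "targets": [
    [0, 0, -0.03, 0],
    [0, 0, -0.07, 0],
    [0, 0, -0.11, 0],
    [0, 0, -0.13, 0],
    [0, 0, -0.13, 0]
  ]
}}

```text
time: 22.47
tool_pos: [0.5223, -0.1692, 0.2362]
tool_rot: [0.006, 0.702, 0.713, 0.002]
contact_force: [-0.3, -0.5, 0.1]
gripper_width: 0.7
```

Call:
{"method": "jog_arm", "body": {
  "targets": [
    [0, 0, -0.01, 0],
    [0, 0, -0.01, 0],
    [0, 0, -0.01, 0],
    [0, 0, -0.01, 0]
  ]
}}

```text
time: 22.8
tool_pos: [0.5184, -0.1675, 0.2367]
tool_rot: [-0.001, 0.702, 0.712, -0.0]
contact_force: [0.6, -0.3, -0.7]
gripper_width: 0.701
```

```bash
python3 lug.py; python3 - <<'E'
from plant import cams,manip
from h import *
c=cams.get_calibration("wrist");f=cams.grab_frame("wrist")[:,:,::-1].max(2).astype(np.float32)
h=np.array([.517,.002]);ux=np.array([1,.0157]);uy=np.array([-.0157,1])
r=np.arange(.070,.21,.001);P=h-r[:,None]*uy-.0015*ux;p=proj(c,np.c_[P,np.full(len(r),.116)]).astype(np.float32)
v=cv2.remap(f,p[:,:1],p[:,1:],1)[:,0].astype(int);print("r70..",v.tolist())
print(manip.state()["contact_force"])
E
```

```text
[ 0.51842873 -0.16745855  0.2366583 ]
0.088 [(np.float64(-0.024999999999999988), np.float64(-0.01649999999999998)), (np.float64(-0.009499999999999974), np.float64(0.00600000000000004)), (np.float64(0.012000000000000045), np.float64(0.020500000000000053))]
0.09 [(np.float64(-0.04), np.float64(-0.037)), (np.float64(-0.024999999999999988), np.float64(-0.01649999999999998)), (np.float64(-0.009499999999999974), np.float64(0.00600000000000004)), (np.float64(0.012000000000000045), np.float64(0.020500000000000053))]
0.092 [(np.float64(-0.04), np.float64(-0.033499999999999995)), (np.float64(-0.024999999999999988), np.float64(-0.01649999999999998)), (np.float64(-0.009499999999999974), np.float64(0.00600000000000004)), (np.float64(0.012000000000000045), np.float64(0.020500000000000053))]
0.165 [(np.float64(-0.009499999999999974), np.float64(0.0065000000000000405))]
0.175 [(np.float64(-0.010499999999999975), np.float64(0.007500000000000041))]
0.185 [(np.float64(-0.010499999999999975), np.float64(0.007000000000000041))]
0.195 []
r70.. [163, 163, 164, 165, 165, 165, 166, 166, 167, 165, 166, 170, 137, 138, 144, 143, 140, 142, 143, 143, 144, 142, 143, 141, 143, 143, 140, 143, 140, 142, 141, 142, 140, 140, 140, 142, 139, 140, 140, 138, 138, 139, 140, 140, 139, 138, 139, 139, 138, 137, 138, 138, 139, 139, 137, 137, 137, 137, 138, 137, 139, 137, 136, 137, 134, 136, 134, 134, 136, 135, 137, 135, 135, 136, 135, 135, 135, 136, 109, 73, 73, 75, 73, 72, 75, 72, 71, 74, 72, 71, 69, 73, 69, 63, 60, 59, 59, 60, 59, 60, 58, 59, 60, 75, 74, 76, 75, 74, 72, 72, 72, 71, 70, 70, 71, 72, 73, 72, 74, 73, 73, 74, 72, 85, 90, 92, 93, 90, 90, 93, 93, 91, 90, 93, 91, 94, 95, 94, 93, 94]
[ 0.1207338  -0.89210276 -0.91762321]
```

The bar now spans 82 to 192.5 mm from the axis (nominal home 83 to 193) between the lugs. The gaps either side of it are 7 and 6 mm, and the robot is clear.

```bash
python3 -c "
from plant import manip
print(manip.job_done())"
```

```text
the job is handed in; nothing more can be done
None
```

The job is handed in: the bolt was drawn out about 40 mm, the wheel turned one full turn anticlockwise, and the bolt pushed home between the same two lugs. It took about 23 s of the 67 s.

**Last checks:**
- **Wheel:** the mid-point of the lugs is within about 1 mm of the bar's centre line, so the wheel is within about 0.01 rad of a full turn.
- **Bolt:** the bar spans 82–192.5 mm from the axis, against 83–193 mm when fully home. It has 6–7 mm of free space to each lug.
- **Robot:** it stands clear above the peg with no contact force. The highest wrist force I saw was about 9 N.

**What went wrong or disagreed:**
- **Fingertip height:** the shut fingertips really sit about 35 mm higher than the reported TCP. The first grip closed on air above the peg. I found the offset from two camera views and allowed for it after that.
- **Wheel angle:** the first turn stopped about 5° short, and the correction overshot by about 6°. I pushed the wheel back clockwise to align it before closing the bolt.
- **Not checked:** I did not measure the bystanders' positions at the end. The arm met no unexpected contact near them.

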